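# Swing the rim gauge in and lock it with its index plunger

### The job

The rim gauge beside the banding wheel is parked out of the way. Pull up its red spring knob to draw the index pin from the park hole, swing the gauge arm round towards the bowl, and let the pin spring fully home into the hole of the brass stop shoe, so that the arm is locked at its working position. Feel for the hole gently, without forcing the arm against the pin, and leave the bowl undisturbed on its wheel.

Things in the scene. Friction and masses are not known exactly. Their poses are not given: they have to be found in the camera images.
- gauge_stand: Fixed stand: green cast foot (144 mm across) carrying a flat steel index quadrant (75 to 122 mm from the pivot, top face 80 mm above the table). Origin: on the table, on the gauge arm's vertical pivot axis ; z up; x points from the pivot to the park hole. It has two holes, 10.4 mm wide, both 100 mm from the pivot: park hole (brass ring) and working hole; elsewhere it is smooth and the pin can ride on it.
- gauge_arm (a joint): Swing of the arm, rad: 0 parked, grows counter-clockwise seen from above, to the bowl; stop at 1.35. Aluminium bar 20 mm wide, top 98 mm over the table, 155 mm long, with a thin rod (top at 149 mm) and pointer. Stays where left; takes 1 to 5 N at the knob. The working hole, in a brass shoe (34 mm, flush in a dark arc slot) that is clamped anew each time, lies somewhere at 0.93 to 1.17: find it by eye or feel.
- index_knob (a joint): Lift of the red pull knob with its pin, m: 0 fully home in a hole; 0.0065 to 0.007 when the pin's nose rides on the plate's face; hard stop at 0.012. A spring draws it down with 4.5 N at 0 and 10 N at 0.012, so it drops by itself when it is free to. The pin must be lifted more than 0.007 to leave a hole.
- knob_grip (a point): Centre of the red grooved upright cylindrical pull knob on the arm (diameter 26 mm, height 24 mm, centre 128 mm above the table when home), 100 mm from the pivot. The plunger body (diameter 17 mm) begins about 15 mm below this point and the arm (20 mm wide) 30 mm below: both narrower than the knob. The knob moves with the arm and does not turn in it.
- index_pin: Steel index pin under the knob, diameter 8 mm, nose domed by 1.5 mm. Origin: tip of the nose, 55 mm below the knob's centre. It goes 7 mm into a hole and slips in only when within about 1 to 2 mm of the hole's centre. It bends if pressed with more than 30 N, for instance sideways against a hole's wall.
- bowl: Clay-coloured thrown bowl, loose, on a green banding wheel with aluminium head (diameter 164 mm, top 55 mm above the table; centre 240 mm from the pivot, at the arm's 1.05 rad). Rim diameter 124 mm, height 45 mm, rim 100 mm above the table. Origin: centre of its underside; z up.
Mind the look-alikes: they are no part of the job. There is more than one size of the bowl; the one meant has the size given above.

How it is judged:
On the way, in this order (a step that is already met when the one before it is completed fails the run):
1. the knob is pulled up and the arm has left its park position (value of joint index_knob above 0.006 m and value of joint gauge_arm above 0.1 rad), for 0.05 s.
2. the pin has sprung home in the hole of the brass stop shoe (value of joint index_knob below 0.0015 m and value of joint gauge_arm above 0.88 rad), for 0.1 s.
At the end, for the whole second after the job is handed in: The pin is fully home (knob lift under 1.5 mm) in the hole of the brass stop shoe (arm between 0.88 and 1.22 rad) with the arm at rest, and the bowl stands upright on the wheel within 8 mm of where it stood (all of step 2 and value of joint gauge_arm below 1.22 rad and velocity of joint gauge_arm between -0.02 and 0.02 rad/s and distance of bowl from where it was at the start of the episode below 0.008 m and angle between bowl's own z axis and vertical below 0.1 rad); the robot touches nothing.
It fails at once if the pin was forced: more than 30 N between it and a hole or the plate (contact force between index_pin and anything else above 30 N).
It fails at once if the bowl was pushed or tipped (distance of bowl from where it was at the start of the episode above 0.015 m or angle between bowl's own z axis and vertical above 0.25 rad).
It also fails if it takes over 42 s, if anything falls off the work surface, if the arm or the gripper's body presses on something with over 40 N, if the wrist force passes 120 N, or if a joint passes its speed limit or range.

### The arm

A 7-joint arm with a two-finger parallel gripper is mounted at the origin on a cart in front of the work surface, level with it; the furniture and walls round the work are solid. World frame = base frame: x ahead of the robot, y to its left, z up, the work surface at z = 0. Lengths are in m, angles in rad, forces in N, time in s.
With the tool pointing down it reaches from about 0.4 to 0.85 m from the base axis. Payload 4.4 kg.
Tool frame: the origin (TCP) lies midway between the tips of the shut fingers; the grasp point (between the pads) lies 19 mm behind it; z points along the fingers, y is the line along which they close (so a half turn about z gives the same grasp; the last joint's range is limited). The gripper opens to 94 mm and grips with 3 to 60 N. Pads are 16 mm wide; open, the fingers measure 119 mm over their backs; the gripper's body (75 mm by 177 mm) begins 78 mm behind the grasp point.
Start: joints at [1.06, 0.628, 0.038, 1.517, -0.027, 0.996, -0.02], TCP at [0.28, -0.587, 0.205] pointing down, gripper open.
Joint ranges: [-3.06, 3.06], [-0.37, 2.12], [-1.25, 1.32], [0.18, 2.47], [-1.1, 4.24], [0.23, 1.98], [-2.94, 2.94]. Speed limits (rad/s): [2.57, 2.57, 3.14, 3.14, 3.14, 3.14, 3.14].

### API

Orientations are given as [roll, pitch, yaw] about the fixed x, y, z axes, in that order (R = Rz(yaw) Ry(pitch) Rx(roll)).
In Python, from bench import r, cams gives the robot as it stands.
- The arm moves only by the tool play_rows, never from a script. Its argument "rows" is a list of rows, each a list of 3 entries, a list of its own where there are three numbers: the closure, from 0 (fully open) to 1 (shut), then the shift along the tool's x, y, z in cm, then the turn, a rotation vector about the tool's x, y, z in rad. In form: [[hand, [x, y, z], [ax, ay, az]], ...]. A call has 1 to 12 rows; each row shifts and turns the commanded pose from where the row before left it, along the tool's axes as they then stand; what a row does not reach is not made up. A row lasts 1/12 s, in which the tool goes at most 41.7 mm and 7.16 degrees, less where a joint would pass 70% of its speed; a pose out of reach is approached as far as the arm can. A call with a gripper value outside its range is refused whole. The fingers move at their own pace and stop on an object; "squeeze" is the grip in N (left out, the last holds). Time passes only in rows, so rows that do not move let the fingers close. It gives the time, the measured TCP pose, the force, the opening and the grip force at its end, in the units of the state.
- r.read_state(): the state, without advancing time (a new reading comes with each control period).
- cams.read_camera(name): name is "side" or "top" or "wrist"; returns (picture, depth): 420x560x3 uint8, red, green, blue; 420x560 float32, m along the optical axis (not along the pixel's ray), 0 where there is no reading.
- cams.camera_info(name): a dict with "fovy" (degrees; the focal length in pixels is half the picture's height over the tangent of half this angle, whatever the lens; pixels are square), "cx", "cy" (the principal point, pixels), "R" (3x3) and "t" (3): a world point X has camera coordinates R X + t. Camera axes: x right, y down, z forward; pixel columns grow to the right and rows downward; lengths in m; the calibration is good to about 2 mm. The wrist camera is an equidistant fisheye: a pixel r from the principal point sees the ray r / f radians off the axis. A picture is of the moment at which its call begins: read the wrist's pose just before it. camera_info takes no time and is no camera call; for the wrist camera it gives the pose at the moment of the call.
- r.finish_job(): hands the job in; it is judged then, once.
The state is a dict: "time": time; "qpos": joint angles; "joint_velocities": joint speeds; "joint_efforts": joint torques, N m; "ee_pos": TCP position; "eef_rot": TCP orientation; "contact_force": force on the tool from outside, world axes, zero at the start; "torque": the same for the moment, N m; "finger_gap": finger opening in m; "grip_force": force on a finger pad.
Only numpy, scipy, OpenCV 4.12 (cv2) and the standard library are available. Lean on these libraries where they do the work, as an engineer would, in place of code of your own. Each camera call takes 0.05 s, during which the arm holds its last target. There are 200 camera calls.

## Working session

There is one attempt and no reset: what is moved stays moved. The work goes in short steps, Python scripts to look and compute and a tool call to move; the robot and the scene stay as the last step left them, time stands still between calls to the robot, and variables do not carry over. Pictures are saved under pics/ and viewed, at most 10 in all, crops included, and the job is handed in when it is done.

Besides the shell and the picture viewer there is one more tool, called as name([rows], argument=value, ...), one row to a line, values as JSON. play_rows: Moves the arm, as the interface text tells. Its arguments: {"type":"object","properties":{"rows":{"type":"array","items":{"type":"array"}},"squeeze":{"type":"number"}},"required":["rows"]}

```bash
mkdir -p pics
cat > h.py <<'E'
import numpy as np, cv2
from bench import r, cams
def snap(n):
    info=cams.camera_info(n); p,d=cams.read_camera(n); return p,d,info
def world(info,u,v,z,shape=(420,560)):
    f=shape[0]/2/np.tan(np.radians(info["fovy"])/2)
    x=np.array([(u-info["cx"])/f,(v-info["cy"])/f,1.0])
    return np.array(info["R"]).T@(x*z-np.array(info["t"]))
def ray(info,u,v,h):
    # intersect with height h
    R=np.array(info["R"]);c=-R.T@np.array(info["t"]);a=world(info,u,v,1.0)-c
    return c+a*(h-c[2])/a[2]
def proj(info,X):
    f=210/np.tan(np.radians(info["fovy"])/2); c=np.array(info["R"])@X+np.array(info["t"])
    return f*c[0]/c[2]+info["cx"],f*c[1]/c[2]+info["cy"]
E
python3 - <<'E'
from h import *
P=[]
for n in ("top","side"):
    p,d,i=snap(n); np.savez(f"{n}.npz",p=p,d=d,**i); P.append(p)
    print(n,i)
    cv2.imwrite(f"pics/{n}0.png",cv2.cvtColor(p,cv2.COLOR_RGB2BGR))
print(r.read_state())
E
```

```text
top {'fovy': 52.61052007223668, 'cx': 284.322606688203, 'cy': 207.18030471200848, 'R': array([[ 0.00739974, -0.99995853, -0.00530864],
       [-0.99359453, -0.00675379, -0.112802  ],
       [ 0.11276147,  0.00610934, -0.9936033 ]]), 't': array([0.11497304, 0.63682789, 0.86922477])}
side {'fovy': 48.52259789033081, 'cx': 280.7587084911828, 'cy': 209.6260559252628, 'R': array([[-0.94174145, -0.33616361,  0.01081975],
       [-0.20145207,  0.53801085, -0.81851169],
       [ 0.2693327 , -0.77300605, -0.57438797]]), 't': array([0.62903933, 0.14899926, 0.90934232])}
{'time': 0.1, 'qpos': array([ 1.06020572,  0.62922872,  0.03844533,  1.51821545, -0.02698127,
        0.99634404, -0.01999442]), 'joint_velocities': array([ 3.61267624e-05,  6.42631369e-04, -9.06313420e-04, -1.69529020e-03,
       -2.85491858e-04,  9.80282778e-04,  1.15301937e-03]), 'joint_efforts': array([ 3.31680203e-03, -5.50789511e+01,  1.14684552e+00, -1.87118483e+01,
       -5.23534580e-02,  1.91834889e-02,  4.84281168e-05]), 'ee_pos': array([ 0.27944489, -0.58621469,  0.20467907]), 'eef_rot': array([-3.13991533e+00,  3.07317502e-05,  4.44807127e-01]), 'contact_force': array([ 0.17259049,  0.19951642, -0.28225879]), 'torque': array([-0.01839033,  0.00026063, -0.03753147]), 'grip_force': 0.0, 'finger_gap': 0.09413579595435594}
```

View pics/top0.png

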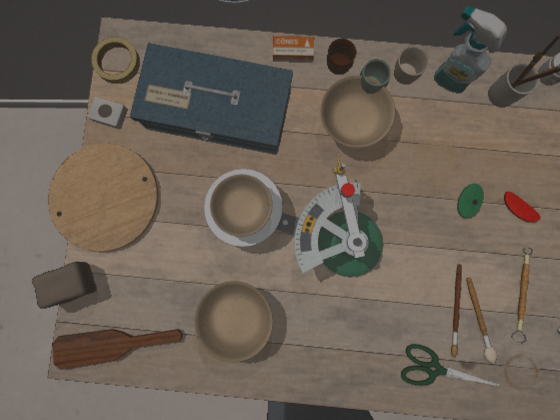

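View pics/side0.png

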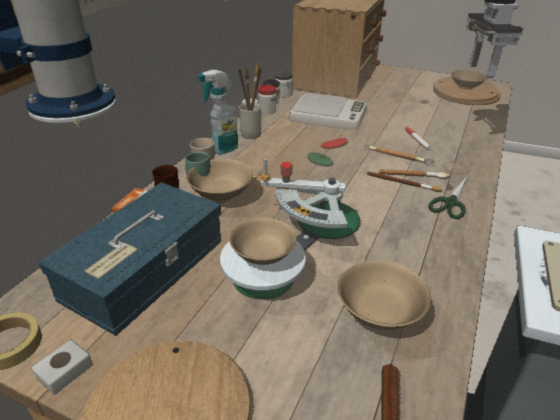

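The top view shows the gauge pivot at about (357,242), the red knob at (347,190), the brass shoe at about (308,225), and the bowl on its wheel at (242,206). There are three bowls: (242,206) on the wheel, (358,110) and (233,321). The one on the wheel fits the given size, and the other two are larger and stand on the table. The other red things, at (521,207) and in the back, are not on the arm. Next I measure these points and enlarge the view.

Run:
```python
from h import *
z=np.load("top.npz"); p,d=z["p"],z["d"]; i={k:z[k] for k in("fovy","cx","cy","R","t")}
red=lambda p:((p[...,0]>120)&(p[...,1]<70)&(p[...,2]<80))
m=red(p).astype(np.uint8); n,l,s,c=cv2.connectedComponentsWithStats(m)
for k in range(1,n):
    if s[k,4]>40:
        dd=np.median(d[l==k]); print("top",c[k],s[k],world(i,*c[k],dd),ray(i,*c[k],.14))
print("pivot",d[242,357],world(i,357,242,d[242,357]), ray(i,357,242,.1))
for u,v in((308,225),(318,214),(304,238)): print("q",u,v,d[v,u],world(i,u,v,d[v,u]))
zs=np.load("side.npz"); ps,ds=zs["p"],zs["d"]; js={k:zs[k] for k in("fovy","cx","cy","R","t")}
m=red(ps).astype(np.uint8); n,l,s,c=cv2.connectedComponentsWithStats(m)
for k in range(1,n):
    if s[k,4]>40: print("side",c[k],s[k],world(js,*c[k],np.median(ds[l==k])))
# bowl rim: points with height .09-.105 near
vv,uu=np.mgrid[160:260,190:300]
W=np.array([world(i,u,v,d[v,u]) for u,v in zip(uu.ravel(),vv.ravel())])
rim=W[(W[:,2]>.093)&(W[:,2]<.106)]; (cx,cy),rad=cv2.minEnclosingCircle(rim[:,:2].astype(np.float32)); print("rim",cx,cy,rad,len(rim))
a=cv2.resize(p[150:290,180:400],None,fx=3.6,fy=3.6,interpolation=cv2.INTER_CUBIC)
cv2.imwrite("pics/crop.png",cv2.cvtColor(cv2.convertScaleAbs(a,alpha=1.3),cv2.COLOR_RGB2BGR))
```

```text
top [347.85271318 189.36434109] [342 183  13  13 129] [ 0.65886749 -0.00107278  0.14085437] [ 0.65900176 -0.00119636  0.14      ]
top [521.16920152 207.37642586] [506 192  35  29 526] [ 0.642155   -0.39882552  0.00931229] [ 0.62688756 -0.32651785  0.14      ]
pivot 0.818233 [ 0.56054589 -0.02147625  0.11480289] [ 0.56102645 -0.02391727  0.1       ]
q 308 225 0.8543306 [0.59496291 0.07132026 0.08294939]
q 318 214 0.85703796 [0.61735598 0.05116098 0.08264197]
q 304 238 0.8532141 [0.56888057 0.07923326 0.08116173]
side [266.53658537  87.90243902] [259  85  17   7  82] [ 0.9180412  -0.55803993  0.081228  ]
side [285.84782609 165.45652174] [281 163  11   6  46] [0.65645265 0.00411659 0.13933278]
rim 0.6326408982276917 0.20571103692054749 0.06238390505313873 724
```

View pics/crop.png

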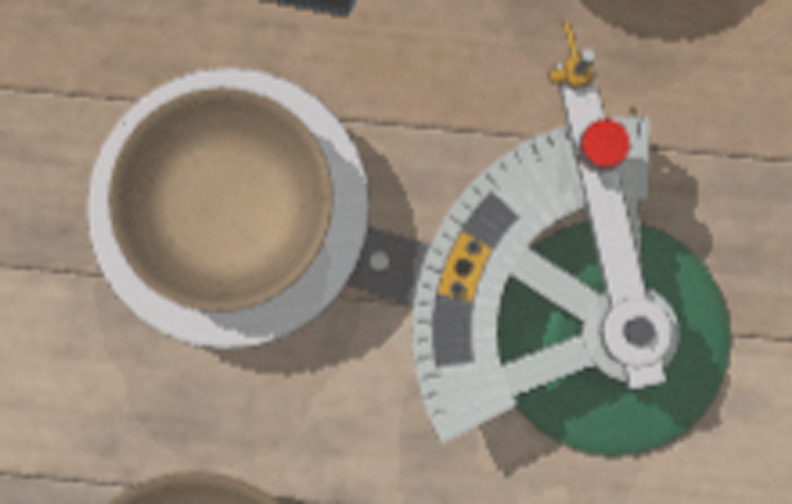

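The crop confirms the scene. The bowl on the wheel has a 62 mm rim radius and sits 0.238 m from the pivot. The knob is 100 mm from the pivot, and the shoe's middle hole at crop (463,267) puts the working angle at about 0.99 rad. The park direction is yaw 0.205. I'll move over the knob, then turn so the fingers close tangentially.

play_rows([
  [0.3, [2.97, -1.82, 0], [0, 0, 0]],
  [0.3, [2.97, -1.82, 0], [0, 0, 0]],
  [0.3, [2.97, -1.82, 0], [0, 0, 0]],
  [0.3, [2.97, -1.82, 0], [0, 0, 0]],
  [0.3, [2.97, -1.82, 0], [0, 0, 0]],
  [0.3, [2.97, -1.82, 0], [0, 0, 0]],
  [0.3, [2.97, -1.82, 0], [0, 0, 0]],
  [0.3, [2.97, -1.82, 0], [0, 0, 0]],
  [0.3, [2.97, -1.82, 0], [0, 0, 0]],
  [0.3, [2.97, -1.82, 0], [0, 0, 0]],
], squeeze=15)

```text
time: 0.93
ee_pos: [0.4699, -0.293, 0.2053]
eef_rot: [-3.141, 0.0, 0.445]
contact_force: [-0.0, 0.7, 0.7]
finger_gap: 0.0657
grip_force: 0.0
```

play_rows([
  [0.3, [2.97, -1.82, 0], [0, 0, 0]],
  [0.3, [2.97, -1.82, 0], [0, 0, 0]],
  [0.3, [2.97, -1.82, 0], [0, 0, 0]],
  [0.3, [2.97, -1.82, 0], [0, 0, 0]],
  [0.3, [2.97, -1.82, 0], [0, 0, 0]],
  [0.3, [2.97, -1.82, 0], [0, 0, 0]],
  [0.3, [2.97, -1.82, 0], [0, 0, 0]],
  [0.3, [2.97, -1.82, 0], [0, 0, 0]],
])

```text
time: 1.6
ee_pos: [0.6217, -0.0594, 0.2051]
eef_rot: [-3.141, 0.001, 0.445]
contact_force: [0.4, -0.4, 0.5]
finger_gap: 0.0659
grip_force: 0.0
```

play_rows([
  [0.3, [0, 0, 0], [0, 0, 0.08]],
  [0.3, [0, 0, 0], [0, 0, 0.08]],
  [0.3, [0, 0, 0], [0, 0, 0.08]],
  [0.3, [0, 0, 0], [0, 0, 0]],
  [0.3, [0, 0, 0], [0, 0, 0]],
  [0.3, [0, 0, 0], [0, 0, 0]],
])

```text
time: 2.1
ee_pos: [0.6211, -0.061, 0.2053]
eef_rot: [-3.141, 0.0, 0.207]
contact_force: [-0.4, -0.3, -0.1]
finger_gap: 0.0661
grip_force: 0.0
```

Run:
```python
from h import *
p,d,i=snap("wrist"); s=r.read_state(); print(s["time"],s["ee_pos"],s["eef_rot"],s["contact_force"],s["finger_gap"],i)
cv2.imwrite("pics/w1.png",cv2.cvtColor(p,cv2.COLOR_RGB2BGR)); np.savez("w1.npz",p=p,d=d,**i)
```

```text
2.15 [ 0.62116528 -0.0611073   0.20537328] [-3.14140051e+00  2.65804300e-04  2.06185386e-01] [ 0.31915366 -0.55810309 -0.44068342] 0.06570167268821146 {'fovy': 65.70646984690485, 'cx': 277.11684107269747, 'cy': 207.10263038658044, 'R': array([[ 2.05251260e-01, -9.78709249e-01, -3.54095414e-04],
       [-9.45539911e-01, -1.98388476e-01,  2.58062569e-01],
       [-2.52638471e-01, -5.26328560e-02, -9.66128141e-01]]), 't': array([-0.18765054,  0.54702386,  0.54275373])}
```

View pics/w1.png

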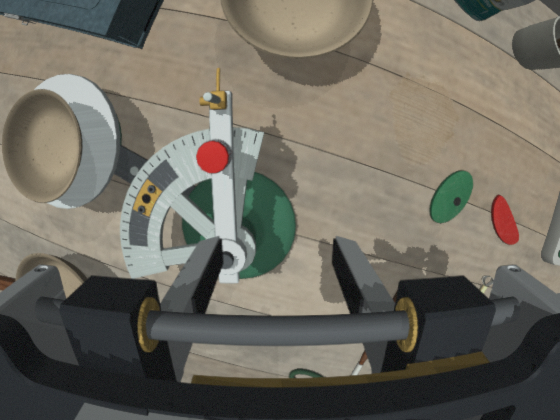

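The wrist view shows the knob at (213,156), the pivot at (228,260) and the shoe's middle hole at about (146,198). I'll refine these with the fisheye model.

```bash
cat >> h.py <<'E'
def fray(i,u,v,h):
    f=210/np.tan(np.radians(i["fovy"])/2); R=np.array(i["R"]); c=-R.T@np.array(i["t"])
    a,b=u-i["cx"],v-i["cy"]; q=np.hypot(a,b); th=q/f
    D=R.T@np.array([a/q*np.sin(th),b/q*np.sin(th),np.cos(th)]); return c+D*(h-c[2])/D[2]
E
python3 - <<'E'
from h import *
z=np.load("w1.npz"); p=z["p"]; i={k:z[k] for k in("fovy","cx","cy","R","t")}
m=((p[...,0]>150)&(p[...,1]<70)&(p[...,2]<80)).astype(np.uint8); n,l,s,c=cv2.connectedComponentsWithStats(m)
for k in range(1,n):
    if s[k,4]>200: print(c[k],s[k],fray(i,*c[k],.138))
b=((p[...,0]>140)&(p[...,2]<80)&(p[...,1]>90)).astype(np.uint8); n,l,s,c=cv2.connectedComponentsWithStats(cv2.morphologyEx(b,cv2.MORPH_CLOSE,np.ones((7,7))))
for k in range(1,n):
    if s[k,4]>200: print("brass",c[k],s[k],fray(i,*c[k],.08))
P=fray(i,228,260,.115);H=fray(i,146.5,198,.08);print("piv",P,"hole",H,np.hypot(*(H-P)[:2]),np.arctan2(*(H-P)[[1,0]]))
a=cv2.resize(p[120:290,100:280],None,fx=3.5,fy=3.5,interpolation=cv2.INTER_CUBIC); cv2.imwrite("pics/w1c.png",cv2.cvtColor(a,cv2.COLOR_RGB2BGR))
E
```

```text
[211.77553763 156.72715054] [197 141  30  32 744] [ 0.65754642 -0.00280194  0.138     ]
[504.79051383 221.47035573] [494 196  25  48 759] [ 0.65944853 -0.27516829  0.138     ]
brass [146.21631206 197.80496454] [134 180  25  35 282] [0.59591442 0.06867957 0.08      ]
piv [ 0.56494331 -0.02773238  0.115     ] hole [0.59577501 0.06834388 0.08      ] 0.10090213872598362 1.2602693691867803
```

View pics/w1c.png

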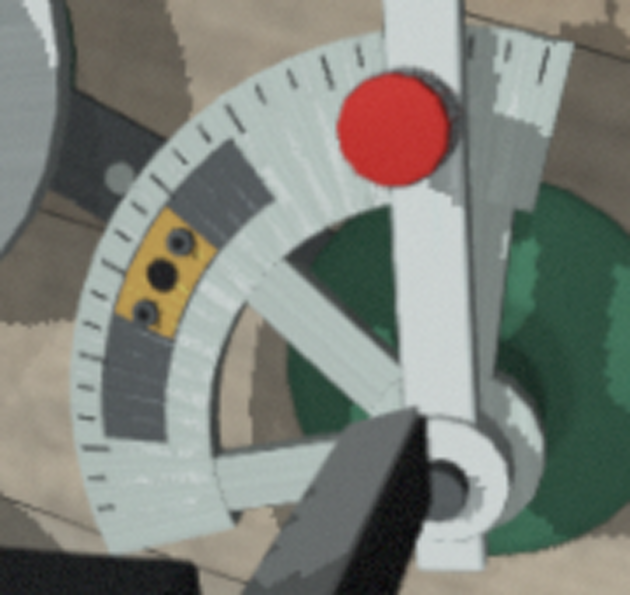

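play_rows([
  [0.4, [2.4, -2.5, 0], [0, 0, 0]],
  [0.4, [2.4, -2.5, 0], [0, 0, -0.01]],
  [0.4, [0, 0, 1.5], [0, 0, 0]],
  [0.4, [0, 0, 2.0], [0, 0, 0]],
  [0.4, [0, 0, 2.0], [0, 0, 0]],
  [0.4, [0, 0, 2.0], [0, 0, 0]],
  [0.4, [0, 0, 1.0], [0, 0, 0]],
  [0.4, [0, 0, 1.0], [0, 0, 0]],
  [0.4, [0, 0, 0], [0, 0, 0]],
  [0.4, [0, 0, 0], [0, 0, 0]],
])

```text
time: 2.98
ee_pos: [0.6584, -0.0025, 0.1107]
eef_rot: [-3.142, -0.0, 0.215]
contact_force: [-0.7, -0.3, 0.1]
finger_gap: 0.0569
grip_force: 0.0
```

Run:
```python
from h import *
p,d,i=snap("wrist"); s=r.read_state(); print(s["time"],s["ee_pos"],s["eef_rot"],s["contact_force"],s["finger_gap"])
m=((p[...,0]>130)&(p[...,1]<70)&(p[...,2]<80)).astype(np.uint8); n,l,S,c=cv2.connectedComponentsWithStats(m)
for k in range(1,n):
    if S[k,4]>200: print(c[k],S[k],fray(i,*c[k],.138))
cv2.imwrite("pics/w2.png",cv2.cvtColor(p,cv2.COLOR_RGB2BGR))
```

```text
3.0333 [ 0.65888831 -0.00244427  0.11135434] [ 3.14134640e+00 -1.47491929e-03  2.14765942e-01] [-0.27178111  0.21407112  1.40617463] 0.05617877300946623
[276.61418347 269.50162655] [ 254  249   47   42 1537] [ 0.65833513 -0.00268337  0.138     ]
[555.11940299 273.71044776] [550 252  10  41 335] [ 0.68494824 -0.19952624  0.138     ]
```

View pics/w2.png

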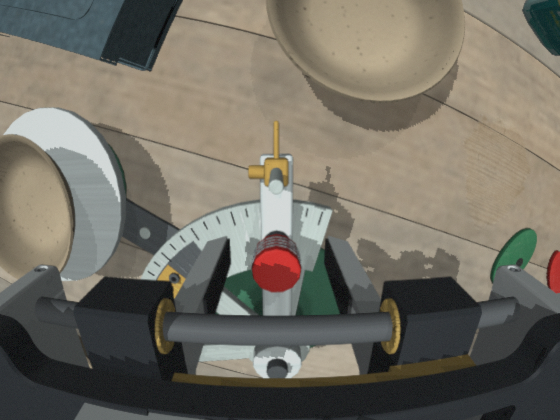

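The knob at (277,269) is centred between the fingers to within 0.5 mm. I'll close on it with a light grip.

play_rows([
  [0.6, [0, 0, 0], [0, 0, 0]],
  [0.66, [0, 0, 0], [0, 0, 0]],
  [0.7, [0, 0, 0], [0, 0, 0]],
  [0.75, [0, 0, 0], [0, 0, 0]],
  [0.85, [0, 0, 0], [0, 0, 0]],
  [0.85, [0, 0, 0], [0, 0, 0]],
  [0.85, [0, 0, 0], [0, 0, 0]],
  [0.85, [0, 0, 0], [0, 0, 0]],
], squeeze=18)

```text
time: 3.7
ee_pos: [0.6583, -0.0022, 0.1108]
eef_rot: [-3.142, -0.0, 0.215]
contact_force: [-0.9, 0.3, 2.8]
finger_gap: 0.0256
grip_force: 18.0
```

play_rows([
  [0.85, [0, 0, -0.2], [0, 0, 0]],
  [0.85, [0, 0, -0.2], [0, 0, 0]],
  [0.85, [0, 0, -0.2], [0, 0, 0]],
  [0.85, [0, 0, -0.2], [0, 0, 0]],
  [0.85, [0, 0, -0.15], [0, 0, 0]],
  [0.85, [0, 0, 0], [0, 0, 0]],
  [0.85, [0, 0, 0], [0, 0, 0]],
])

```text
time: 4.28
ee_pos: [0.6583, -0.0022, 0.1197]
eef_rot: [-3.142, -0.0, 0.215]
contact_force: [4.3, 1.0, -8.1]
finger_gap: 0.0257
grip_force: 18.0
```

play_rows([
  [0.85, [-0.003, -0.25, 0], [0, 0, -0.025]],
  [0.85, [-0.012, -0.5, 0], [0, 0, -0.05]],
  [0.85, [-0.012, -0.5, 0], [0, 0, -0.05]],
  [0.85, [-0.012, -0.5, 0], [0, 0, -0.05]],
  [0.85, [-0.012, -0.5, 0], [0, 0, -0.05]],
  [0.85, [-0.012, -0.5, 0], [0, 0, -0.05]],
  [0.85, [-0.012, -0.5, 0], [0, 0, -0.05]],
  [0.85, [-0.012, -0.5, 0], [0, 0, -0.05]],
  [0.85, [-0.003, -0.25, 0], [0, 0, -0.025]],
  [0.85, [0, 0, 0], [0, 0, 0]],
])

```text
time: 5.12
ee_pos: [0.6416, 0.0349, 0.1198]
eef_rot: [-3.141, 0.0, 0.617]
contact_force: [3.0, 1.0, -8.5]
finger_gap: 0.0257
grip_force: 18.0
```

play_rows([
  [0.85, [-0.003, -0.25, 0], [0, 0, -0.025]],
  [0.85, [-0.012, -0.5, 0], [0, 0, -0.05]],
  [0.85, [-0.012, -0.5, 0], [0, 0, -0.05]],
  [0.85, [-0.012, -0.5, 0], [0, 0, -0.05]],
  [0.85, [-0.012, -0.5, 0], [0, 0, -0.05]],
  [0.85, [-0.012, -0.5, 0], [0, 0, -0.05]],
  [0.85, [-0.012, -0.5, 0], [0, 0, -0.05]],
  [0.85, [-0.012, -0.5, 0], [0, 0, -0.05]],
  [0.85, [-0.012, -0.5, 0], [0, 0, -0.05]],
  [0.85, [-0.012, -0.5, 0], [0, 0, -0.05]],
  [0.85, [-0.012, -0.5, 0], [0, 0, -0.05]],
  [0.85, [-0.003, -0.3, 0], [0, 0, -0.03]],
])

```text
time: 6.12
ee_pos: [0.599, 0.0684, 0.12]
eef_rot: [-3.141, 0.001, 1.173]
contact_force: [2.5, 1.3, -9.2]
finger_gap: 0.0258
grip_force: 18.0
```

play_rows([
  [0.85, [0, 0, 0], [0, 0, 0]],
  [0.85, [0, 0, 0], [0, 0, 0]],
])

```text
time: 6.28
ee_pos: [0.5989, 0.0685, 0.1199]
eef_rot: [-3.14, 0.001, 1.169]
contact_force: [0.9, 2.0, -8.6]
finger_gap: 0.0257
grip_force: 18.0
```

Run:
```python
from h import *
for n in("wrist","top"):
    p,d,i=snap(n)
    m=((p[...,0]>130)&(p[...,1]<70)&(p[...,2]<80)).astype(np.uint8); nn,l,S,c=cv2.connectedComponentsWithStats(m)
    for k in range(1,nn):
        if S[k,4]>30: print(n,c[k],S[k])
    P=p; cv2.imwrite(f"pics/{n}3.png",cv2.cvtColor(p,cv2.COLOR_RGB2BGR))
s=r.read_state(); print(s["time"],s["ee_pos"],s["eef_rot"],s["contact_force"])
```

```text
wrist [276.81916244 269.76967005] [ 253  249   48   42 1576]
top [520.862 207.262] [506 192  34  29 500]
6.3833 [0.59908111 0.06846059 0.11982304] [-3.14058962e+00  6.13224522e-04  1.16902019e+00] [ 1.9453726   1.6806923  -8.46443901]
```

View pics/wrist3.png

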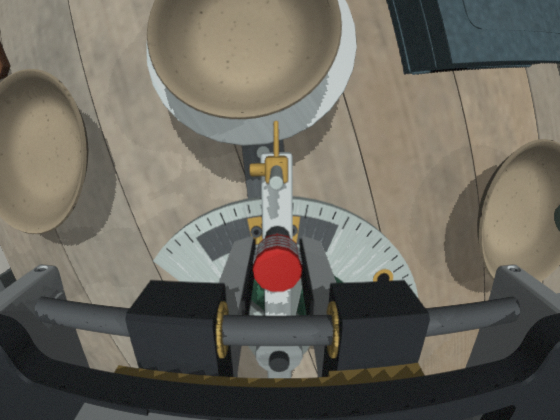

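The wrist view shows the arm in the middle of the brass shoe: its screw is at (257,230), with about 2 mm still to go towards the bowl. The bowl is clear of the pointer. Next I lower the pin to the plate, loosen the fingers to about 29 mm so the spring alone presses, and feel forward.

play_rows([
  [0.85, [0, 0, 0.1], [0, 0, 0]],
  [0.85, [0, 0, 0.1], [0, 0, 0]],
  [0.85, [0, 0, 0], [0, 0, 0]],
  [0.69, [0, 0, 0], [0, 0, 0]],
  [0.69, [0, 0, 0], [0, 0, 0]],
  [0.69, [0, 0, 0], [0, 0, 0]],
  [0.69, [0, 0, 0], [0, 0, 0]],
])

```text
time: 6.97
ee_pos: [0.6003, 0.0684, 0.1189]
eef_rot: [3.14, -0.001, 1.169]
contact_force: [-0.5, 0.0, 0.7]
finger_gap: 0.0295
grip_force: 0.0
```

```bash
cat > look.py <<'E'
from h import *
p,d,i=snap("wrist"); s=r.read_state()
m=((p[...,0]>130)&(p[...,1]<70)&(p[...,2]<80)).astype(np.uint8); nn,l,S,c=cv2.connectedComponentsWithStats(m)
k=1+np.argmax(S[1:,4]); 
dd=d[l==k]; print(c[k],S[k],"depth",np.median(dd),np.min(dd[dd>0])); print(s["time"],s["ee_pos"],s["eef_rot"][2],s["contact_force"],s["finger_gap"])
E
python3 look.py
```

```text
[275.04384268 268.62088975] [ 252  248   47   42 1551] depth 0.16622214 0.16184136
7.0167 [0.60016521 0.06836487 0.11873039] 1.1693367921221482 [-0.2180394   0.17275494 -0.42137939] 0.029232248180544308
```

play_rows([
  [0.69, [0, -0.05, 0], [0, 0, 0]],
  [0.69, [0, -0.05, 0], [0, 0, 0]],
  [0.69, [0, -0.05, 0], [0, 0, 0]],
  [0.69, [0, -0.05, 0], [0, 0, 0]],
  [0.69, [0, 0, 0], [0, 0, 0]],
])

```text
time: 7.43
ee_pos: [0.5976, 0.0694, 0.118]
eef_rot: [-3.142, -0.0, 1.17]
contact_force: [-0.1, -0.2, 1.4]
finger_gap: 0.029
grip_force: 0.0
```

```bash
python3 look.py
```

```text
[277.77710438 264.59057239] [ 255  244   46   42 1485] depth 0.17094351 0.16669458
7.4833 [0.59763661 0.06932437 0.11798009] 1.1697922189177175 [ 0.07346332 -0.59954117  0.49466767] 0.029461067860132747
```

play_rows([
  [0.69, [0, -0.04, 0], [0, 0, 0]],
  [0.69, [0, -0.04, 0], [0, 0, 0]],
  [0.69, [0, 0, 0], [0, 0, 0]],
])

```text
time: 7.73
ee_pos: [0.5969, 0.0697, 0.118]
eef_rot: [-3.141, 0.0, 1.17]
contact_force: [0.5, 0.2, -0.0]
finger_gap: 0.0291
grip_force: 0.0
```

```bash
python3 look.py
```

```text
[279.19060403 264.61275168] [ 256  244   47   42 1490] depth 0.17086092 0.16675851
7.7833 [0.59692526 0.06968957 0.11795975] 1.169782365282304 [-0.42344732  0.84987412  0.86760465] 0.029074228858587393
```

The knob dropped about 5.6 mm relative to the tool. I'll open, rise clear, and measure the knob's height.

play_rows([
  [0.5, [0, 0, 0], [0, 0, 0]],
  [0.4, [0, 0, 0], [0, 0, 0]],
  [0.4, [0, 0, 0], [0, 0, 0]],
  [0.4, [0, 0, 0], [0, 0, 0]],
  [0.4, [0, 0, -1], [0, 0, 0]],
  [0.4, [0, 0, -2], [0, 0, 0]],
  [0.4, [0, 0, -3], [0, 0, 0]],
  [0.4, [-2, 0, -3], [0, 0, 0]],
  [0.4, [-3, 0, 0], [0, 0, 0]],
  [0.4, [-3, 0, 0], [0, 0, 0]],
  [0.4, [0, 0, 0], [0, 0, 0]],
  [0.4, [0, 0, 0], [0, 0, 0]],
])

```text
time: 8.78
ee_pos: [0.5655, -0.0061, 0.209]
eef_rot: [3.14, 0.0, 1.166]
contact_force: [0.5, 0.2, -0.0]
finger_gap: 0.0566
grip_force: 0.0
```

Run:
```python
from h import *
def red(p): return ((p[...,0]>120)&(p[...,1]<70)&(p[...,2]<80)).astype(np.uint8)
zs=np.load("w1.npz"); 
for nm,(p,d,i) in (("before",(zs["p"],zs["d"],{k:zs[k] for k in("fovy","cx","cy","R","t")})),("now",snap("wrist"))):
    n,l,S,c=cv2.connectedComponentsWithStats(red(p)); f=210/np.tan(np.radians(i["fovy"])/2); R=np.array(i["R"]);cc=-R.T@np.array(i["t"])
    for k in range(1,n):
        if S[k,4]<150: continue
        v,u=np.where(l==k); a,b=u-i["cx"],v-i["cy"];q=np.hypot(a,b);th=q/f
        ray=np.stack([a/q*np.tan(th),b/q*np.tan(th),np.ones_like(a)]);W=(R.T@(ray*d[v,u])).T+cc
        print(nm,c[k],S[k],np.median(W,0),np.percentile(W[:,2],[70,80,90]))
    # arm-top height check just printed via image
cv2.imwrite("pics/w4.png",cv2.cvtColor(p,cv2.COLOR_RGB2BGR))
p,d,i=snap("side"); n,l,S,c=cv2.connectedComponentsWithStats(red(p))
for k in range(1,n):
    if S[k,4]>30: print("side",c[k],S[k],world(i,*c[k],np.median(d[l==k])))
s=r.read_state(); print(s["time"],s["ee_pos"],s["contact_force"])
```

```text
before [212.12140992 156.62010444] [197 141  31  32 766] [ 0.65773132 -0.00314729  0.13858682] [0.13898449 0.13926664 0.13957685]
before [504.55456853 221.44416244] [493 196  26  48 788] [ 0.6405454  -0.39591504  0.00707562] [0.00746464 0.00767324 0.00804732]
now [277.18424242 112.69818182] [261  97  33  32 825] [0.59643323 0.06854948 0.13853388] [0.1388948  0.13916673 0.13950914]
side [266.41860465  87.96511628] [259  85  17   7  86] [ 0.91867821 -0.55859819  0.08073389]
side [302.95454545 186.95454545] [298 184  11   7  66] [0.59576712 0.07469765 0.13989265]
8.8833 [ 0.56622236 -0.00300761  0.20856009] [-0.17035072  0.07313252  0.35866954]
```

View pics/w4.png

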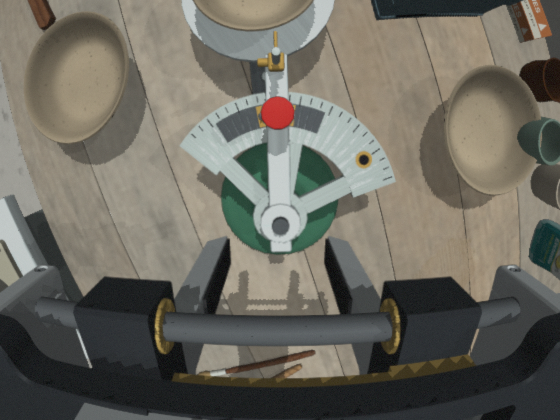

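The knob is at (277,113), over the middle of the brass shoe. Its height is 138.5 mm, against 138.6 mm when parked, so the pin is fully home. The gripper is clear of everything and the bowl has not been touched.

```bash
python3 -c "
from bench import r
print(r.finish_job())"
```

```text
the job is handed in; nothing more can be done
None
```

The gauge arm is locked at its working position, with the pin fully home in the brass shoe's hole at about 0.98 rad by my camera measurements. The bowl was not touched, and the job was handed in at about 9 s of the 42 s allowed; no verdict was returned.

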